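# Set the lid of the counter sample box half open

### The arm

A 7-joint arm with a two-finger parallel gripper is mounted at the origin on a cart in front of the work surface, level with it; the furniture and walls round the work are solid. World frame = base frame: x ahead of the robot, y to its left, z up, the work surface at z = 0. Lengths are in m, angles in rad, forces in N, time in s.
With the tool pointing down it reaches from about 0.4 to 0.9 m from the base axis. Payload 5.5 kg.
Tool frame: the origin (TCP) lies between the finger pads; the fingertips stand ctrl.finger_overhang ahead of it and the grasp point (between the pads) lies 11 mm behind it (ctrl.finger_overhang is the distance from the TCP to the fingertips, in m); z points along the fingers, y is the direction in which the jaws open and shut (so a half turn about z gives the same grasp; the last joint's range is limited). The gripper opens to 85 mm and grips with 20 to 120 N. Pads are 22 mm wide; open, the fingers measure 114 mm over their backs; the gripper's body (76 mm by 85 mm) begins 54 mm behind the grasp point. The pads swing forward as they close: fully open they stand 13 mm farther back than shut.
Start: joints at [1.431, 0.501, -0.427, 1.55, 0.221, 1.138, -0.21], TCP at [0.255, -0.598, 0.239] pointing down, gripper open.
Joint ranges: [-2.88, 2.88], [-0.31, 2.03], [-1.54, 1.56], [0.2, 2.42], [-1.41, 4.55], [0.19, 2.02], [-2.57, 2.57]. Speed limits (rad/s): [2.57, 2.57, 3.14, 3.14, 3.14, 3.14, 3.14].

### API

Orientations are given as a rotation vector (axis times angle).
In Python, from cell import ctrl, read_camera gives the robot as it stands. The module is installed in compiled form; this text tells all that it offers.
- The arm moves only by the tool step_arm, never from a script. Its argument "series" is a list of rows, each a list of 3 entries, a list of its own where there are three numbers: the opening, from 0 (shut) to 1 (fully open), then the shift along the world's x, y, z in mm, then the turn, a rotation vector about the world's x, y, z in rad. In form: [[claw, [x, y, z], [rx, ry, rz]], ...]. A call has 1 to 20 rows; each row is the pose to reach, as a shift and turn from the pose commanded when the call began; what a row does not reach only later rows make up. A row lasts 1/10 s, in which the tool goes at most 50 mm and 8.59 degrees, less where a joint would pass 70% of its speed; a pose out of reach is approached as far as the arm can. A call with a gripper value outside its range is refused whole. The fingers move at their own pace and stop on an object; the grip force is fixed at half the most. Time passes only in rows, so rows that repeat a pose let the fingers close. It gives the time, the measured TCP pose, the force and the opening at its end, in the units of the state.
- ctrl.state(): the state, without advancing time (a new reading comes with each control period).
- read_camera(name): name is "side" or "top" or "wrist"; returns a dict with "pixels" (400x640x3 uint8, red, green, blue), "K" (3x3 intrinsics, pixels), "pose" (4x4, takes a point from camera to world coordinates). Camera axes: x right, y up, looking along -z (the intrinsics and any distortion apply to the point x, -y, -z); pixel columns grow to the right and rows downward; lengths in m; the calibration is good to about 2 mm. A picture is of the moment at which its call begins. There is no depth.
- ctrl.sign_off(): hands the job in, once; it reports no verdict.
The state is a dict: "time": time; "joints": joint angles; "joint_vel": joint speeds; "joint_efforts": joint torques, N m; "position": TCP position; "orientation": TCP orientation; "contact_force": force on the tool from outside, world axes, zero at the start; "wrist_torque": the same for the moment, N m; "width": opening from 0.0 (shut) to 1.0 (fully open).
Only numpy, scipy, OpenCV 4.12 (cv2) and the standard library are available. Lean on these libraries where they do the work, as an engineer would, in place of code of your own. Each camera call takes 0.05 s, during which the arm holds its last target. There are 200 camera calls.

### The job

Take the red lighter off the lid of the white sample box and lay it in the black change tray. Then, with the lid cleared, raise the stiff lid (the orange lip is there to grip it) to the green marks, 45 degrees from shut, and leave it standing there. Leave the other things on the counter as they are.

Things in the scene. Friction and masses are not known exactly. Their poses are not given: they have to be found in the camera images.
- sample_box: White display box with a clear lid, goods fixed inside, 130 (x) x 180 (y) x 60 mm high without lid, fixed. Origin: centre of its underside; x from its front to its hinge side, z up. Its hinge side is toward +y of the world, within 0.35 rad. Beside each end of the hinge an aluminium quadrant, 62 mm radius, 5 mm thick, at y = +-97 mm of the box, has a green mark at 45 degrees.
- hinge (a point): Midpoint of the lid's hinge axis, at (65, 0, 64) mm in the sample_box frame; the axis runs along the box's y.
- lid (a joint): Lid angle, rad: 0 shut (level; the start), grows as its front edge rises, stop at 1.6; green mark at 0.785. Stiff hinge: needs about 6 N at the lip, stays where it is left. Shut, the clear pane's top is 67 mm above the counter; its black frame (sides and front, 10 mm wide) is 1 mm higher.
- lip (a point): Grip point on the orange lip of the lid's front edge: a bar 110 mm wide (box y), 10 mm thick, 44 mm from root to free end. It rises from the lid, leaning forward (off the hinge) 22 degrees from the lid's normal, so 22 degrees - lid angle from vertical. Point: mid-thickness, mid-width, 28 mm from the root; lid shut, 137 mm before and 26 mm above the hinge axis. Pinch across the 10 mm.
- red_lighter: Red pocket lighter, 81 (x) x 25 (y) x 12 mm (z), lying flat on the lid's clear pane at the start, turned any way. Origin at the centre of its underside, x along its length, z up. About 20 g.
- change_tray: Black change tray, 130 (x) x 200 (y) x 20 mm, loose, walls and floor 3 mm thick. Origin at the centre of its underside, z up. Stands on the other side from the sample box.
- rollon: Roll-on bottle with red cap, 36 x 42 x 106 mm, bystander at the left; origin at the centre of its underside.
- dropper: Brown dropper bottle, 33 x 34 x 102 mm, bystander at the back left; origin at the centre of its underside.
- mints: Small upright white carton, 22 x 56 x 88 mm, bystander at the back; origin at the centre of its underside.
- desk_calculator: Calculator, 118 x 76 x 14 mm, bystander at the front left; origin at the centre of its underside.
Mind the look-alikes: they are no part of the job. What is shaped like the red_lighter but turquoise is not meant.

How it is judged:
On the way, in this order (a step that is already met when the one before it is completed fails the run):
1. the red lighter lies in the tray, released, with the lid still shut (below 0.1 rad) (x of red_lighter in the frame of change_tray between -0.055 and 0.055 m and y of red_lighter in the frame of change_tray between -0.09 and 0.09 m and z of red_lighter in the frame of change_tray between -0.005 and 0.02 m and linear speed of red_lighter below 0.05 m/s and contact force between the fingers and red_lighter below 0.3 N and value of joint lid below 0.1 rad), for 0.2 s.
2. the lid stands at the green mark (45 degrees, within 7 degrees) (value of joint lid between 0.665 and 0.905 rad and velocity of joint lid between -0.05 and 0.05 rad/s), for 0.2 s.
At the end, for the whole second after the job is handed in: The lid stands still at 0.785 rad (45 degrees) within 0.12 rad (7 degrees), the red lighter lies released in the change tray (its centre within 55 mm by 90 mm of the tray's centre and its underside less than 20 mm above the tray's underside), and nothing is held (all of step 2 and x of red_lighter in the frame of change_tray between -0.055 and 0.055 m and y of red_lighter in the frame of change_tray between -0.09 and 0.09 m and z of red_lighter in the frame of change_tray between -0.005 and 0.02 m and linear speed of red_lighter below 0.05 m/s and contact force between the fingers and red_lighter below 0.3 N and contact force between the fingers and sample_box below 0.3 N); the robot touches nothing.
It fails at once if another thing on the counter (roll-on, dropper bottle, mint carton, calculator) is pushed more than 40 mm or knocked over (distance of any of rollon, dropper, mints, desk_calculator from where it was at the start of the episode above 0.04 m or angle between any of rollon, dropper, mints, desk_calculator's own z axis and vertical above 0.5 rad).
It also fails if it takes over 48 s, if anything falls off the work surface, if the arm or the gripper's body presses on something with over 40 N, if the wrist force passes 120 N, or if a joint passes its speed limit or range.

## Working session

There is one attempt and no reset: what is moved stays moved. The work goes in short steps, Python scripts to look and compute and a tool call to move; the robot and the scene stay as the last step left them, time stands still between calls to the robot, and variables do not carry over. Pictures are saved under pics/ and viewed, about 8 in all and at most 12, crops included, and the job is handed in when it is done.

Besides the shell and the picture viewer there is one more tool, called after ">>>" by a JSON object that holds its "name" and its "arguments". step_arm: Moves the arm, as the interface text tells. Its arguments: {"type":"object","properties":{"series":{"type":"array"}},"required":["series"]}

```bash
mkdir -p pics; cat > h.py <<'E'
import numpy as np, cv2
from cell import ctrl, read_camera
def grab(n,tag):
    c=read_camera(n); cv2.imwrite(f'pics/{tag}.png',c['pixels'][:,:,::-1]); np.savez(f'pics/{tag}.npz',**{k:np.array(c[k]) for k in('pixels','K','pose')}); return c
def load(tag): return dict(np.load(f'pics/{tag}.npz'))
def ray(c,u,v):
    K=c['K'];P=c['pose'];d=np.array([(u-K[0,2])/K[0,0],-(v-K[1,2])/K[1,1],-1.]);return P[:3,3],P[:3,:3]@d
def onz(c,u,v,z):
    o,d=ray(c,u,v);return o+d*(z-o[2])/d[2]
def proj(c,p):
    q=c['pose'][:3,:3].T@(np.array(p)-c['pose'][:3,3]);K=c['K'];return K[0,0]*q[0]/-q[2]+K[0,2],K[1,1]*-q[1]/-q[2]+K[1,2]
E
python3 - <<'E'
from h import *
for n in('top','side'):
    c=grab(n,n+'0');print(n,c.keys(),c['K'].tolist(),np.round(c['pose'],3).tolist())
s=ctrl.state();print(s,ctrl.finger_overhang)
E
```

```text
top dict_keys(['pixels', 'K', 'pose']) [[497.75739178250063, 0.0, 316.30435131039195], [0.0, 497.75739178250063, 190.97531178498826], [0.0, 0.0, 1.0]] [[-0.003, 0.988, -0.152, 0.419], [-1.0, -0.006, -0.019, -0.071], [-0.02, 0.152, 0.988, 1.269], [0.0, 0.0, 0.0, 1.0]]
side dict_keys(['pixels', 'K', 'pose']) [[362.9462865172452, 0.0, 315.8542367898849], [0.0, 362.9462865172452, 196.32298789555804], [0.0, 0.0, 1.0]] [[0.987, 0.085, -0.136, 0.461], [-0.16, 0.519, -0.84, -0.883], [-0.001, 0.851, 0.526, 0.577], [0.0, 0.0, 0.0, 1.0]]
{'time': 0.1, 'joints': array([ 1.43119422,  0.50177558, -0.4267886 ,  1.55136327,  0.22076372,
        1.13829367, -0.21029411]), 'joint_vel': array([-9.00759747e-04, -1.99435300e-03, -7.66185681e-04, -2.00655064e-03,
       -8.46388088e-05, -2.86466688e-04, -7.82163716e-04]), 'joint_efforts': array([-1.10261518e-02, -5.70813739e+01, -5.83862767e+00, -2.81747836e+01,
        1.04137586e-02,  5.64451679e-03,  1.11728082e-05]), 'position': array([ 0.25451876, -0.59741971,  0.23834049]), 'orientation': array([-3.07634460e+00, -6.28136014e-01,  4.25802437e-04]), 'contact_force': array([ 1.14127831, -0.55876906, -0.48324178]), 'wrist_torque': array([-0.01350439,  0.01219649,  0.04381531]), 'width': 1.001904671896821} 0.008
```

View pics/top0.png

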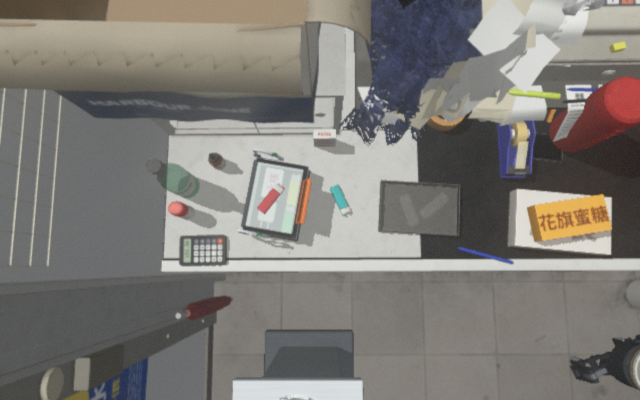

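View pics/side0.png

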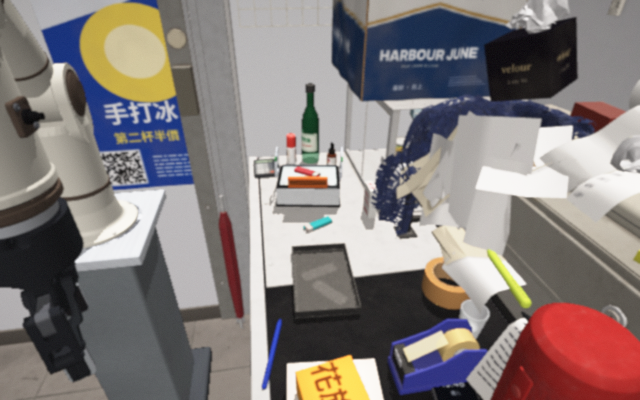

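The top view shows the box at about (275,198) with the hinge to the left (+y) and the orange lip at (304,200). Two things are lighter-shaped: a red one at (270,198) on the lid and a turquoise one at (341,199) on the counter. The red one fits the description. The tray is at (420,208). I'll measure these and confirm with an enlarged crop.

```bash
cat > m.py <<'E'
from h import *
c=load('top0');im=c['pixels'];hsv=cv2.cvtColor(im,cv2.COLOR_RGB2HSV)
def blob(mask,roi):
    x0,y0,x1,y1=roi;m=np.zeros(mask.shape,np.uint8);m[y0:y1,x0:x1]=mask[y0:y1,x0:x1]
    cs,_=cv2.findContours(m,cv2.RETR_EXTERNAL,cv2.CHAIN_APPROX_NONE);return max(cs,key=cv2.contourArea)
def rep(n,cn,z):
    w=np.array([onz(c,u,v,z)[:2] for u,v in cn[:,0]],np.float32)*1000
    r=cv2.minAreaRect(w);b=cv2.boxPoints(r);e=b[1]-b[0],b[2]-b[1];l=max(e,key=np.linalg.norm)
    print(n,'px',np.round(cn[:,0].mean(0)),'ctr',np.round(r[0],1),'size',np.round(r[1],1),'long-axis deg',round(np.degrees(np.arctan2(l[1],l[0])),1),'\n',np.round(b).tolist())
H,S,V=[hsv[...,i].astype(int) for i in range(3)]
red=(((H<6)|(H>172))&(S>130)&(V>90)).astype(np.uint8)
ora=((H>=6)&(H<18)&(S>150)&(V>120)).astype(np.uint8)
dark=(V<75).astype(np.uint8)
rep('lighter',blob(red,(245,165,300,235)),.078)
rep('lip',blob(ora,(290,160,325,235)),.10)
rep('lid frame',blob(dark,(236,150,311,246)),.068)
rep('tray',blob(((V<100)).astype(np.uint8),(370,172,466,240)),.02)
cy=((H>80)&(H<100)&(S>120)).astype(np.uint8);rep('turq',blob(cy,(325,175,360,225)),.012)
E
python3 m.py; python3 - <<'E'
import cv2
i=cv2.imread('pics/top0.png')[140:255,220:470]
cv2.imwrite('pics/crop0.png',cv2.resize(i,None,fx=3.2,fy=3.2,interpolation=cv2.INTER_CUBIC))
E
```

```text
Traceback (most recent call last):
  File "m.py", line 14, in <module>
    rep('lighter',blob(red,(245,165,300,235)),.078)
                  ~~~~^^^^^^^^^^^^^^^^^^^^^^^
  File "m.py", line 5, in blob
    cs,_=cv2.findContours(m,cv2.RETR_EXTERNAL,cv2.CHAIN_APPROX_NONE);return max(cs,key=cv2.contourArea)
                                                                            ~~~^^^^^^^^^^^^^^^^^^^^^^^^
ValueError: max() iterable argument is empty
```

View pics/crop0.png

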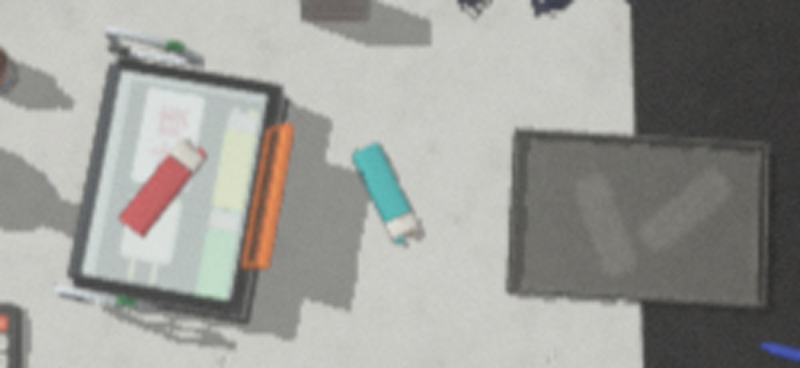

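The crop confirms it: the red lighter with its metal head lies on the lid at (162,188) in the crop, and the turquoise one lies on the counter at (388,192). My mask thresholds were too strict, so I'll loosen them.

```bash
sed -i 's/S>130)&(V>90)/S>90)\&(V>70)/; s/(H>=6)&(H<18)&(S>150)&(V>120)/(H>=6)\&(H<18)\&(S>110)\&(V>90)/' m.py; sed -i "s/^red=/print(hsv[200,268],hsv[200,304],hsv[198,340]);red=/" m.py; python3 m.py
```

```text
[  0 122 195] [ 11 148 201] [ 90 124 179]
lighter px [268. 200.] ctr [579.5  68.4] size [21.5 59.1] long-axis deg -38.1 
 [[550.0, 78.0], [596.0, 42.0], [609.0, 59.0], [563.0, 95.0]]
lip px [303. 201.] ctr [575.3 -17.3] size [ 20.  109.2] long-axis deg -10.3 
 [[520.0, -17.0], [627.0, -37.0], [631.0, -17.0], [523.0, 2.0]]
lid frame px [305. 172.] ctr [651.2 -19.1] size [20.   2.5] long-axis deg 0.0 
 [[641.0, -18.0], [641.0, -20.0], [661.0, -20.0], [661.0, -18.0]]
tray px [426. 203.] ctr [ 574.2 -314.1] size [217.8 171.7] long-axis deg 88.7 
 [[486.0, -421.0], [658.0, -425.0], [662.0, -207.0], [491.0, -203.0]]
turq px [338. 197.] ctr [ 597.9 -103.4] size [54.1 17.2] long-axis deg 25.7 
 [[570.0, -107.0], [577.0, -123.0], [626.0, -99.0], [619.0, -84.0]]
```

```bash
python3 - <<'E'
from h import *
c=load('top0')
f=lambda x,y,z:np.round(onz(c,220+x/3.2,140+y/3.2,z)*1000)[:2]
print('tray',[f(x,y,.02) for x,y in((515,130),(770,143),(765,305),(510,292))])
print('frame',[f(x,y,.068) for x,y in((117,62),(283,85),(248,305),(70,278))])
print('lighter ends',f(128,228,.078),f(198,150,.078))
E
```

```text
tray [array([ 637., -211.]), array([ 625., -412.]), array([ 497., -402.]), array([ 508., -205.])]
frame [array([684.,  99.]), array([665., -29.]), array([496.,  -2.]), array([517., 133.])]
lighter ends [554.  88.] [613.  35.]
```

>>> {"name": "step_arm", "arguments": {"series": [[0.7, [60, 110, 50], [0, 0, 0.3]], [0.7, [100, 190, 50], [0, 0, 0.6]], [0.7, [333, 659, 50], [0, 0, 1.2]], [0.7, [333, 659, 50], [0, 0, 2.07]], [0.7, [333, 659, 50], [0, 0, 2.07]], [0.7, [333, 659, 50], [0, 0, 2.07]], [0.7, [333, 659, 50], [0, 0, 2.07]], [0.7, [333, 659, 50], [0, 0, 2.07]], [0.7, [333, 659, 50], [0, 0, 2.07]], [0.7, [333, 659, 50], [0, 0, 2.07]], [0.7, [333, 659, 50], [0, 0, 2.07]], [0.7, [333, 659, 50], [0, 0, 2.07]], [0.7, [333, 659, 0], [0, 0, 2.07]], [0.7, [333, 659, 0], [0, 0, 2.07]], [0.7, [333, 659, 0], [0, 0, 2.07]], [0.7, [333, 659, 0], [0, 0, 2.07]], [0.7, [333, 659, 0], [0, 0, 2.07]], [0.7, [333, 659, 0], [0, 0, 2.07]]]}}

```text
time: 1.9
position: [0.5877, 0.0598, 0.239]
orientation: [-1.033, -2.967, 0.002]
contact_force: [0.2, 0.4, -0.6]
width: 0.7
```

```bash
python3 - <<'E'
from h import *
c=grab('wrist','w1');print(np.round(c['pose'],3).tolist(),c['K'][0])
E
```

```text
[[0.62, -0.746, -0.243, 0.525], [0.784, 0.589, 0.194, 0.11], [-0.001, -0.311, 0.95, 0.376], [0.0, 0.0, 0.0, 1.0]] [282.72650833   0.         322.76558413]
```

View pics/w1.png

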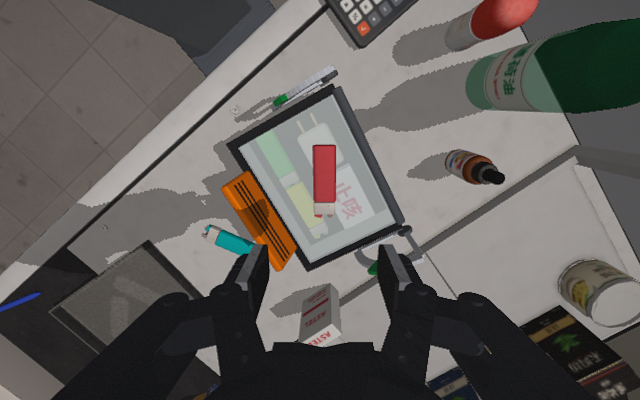

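The wrist view shows the red lighter at (324,180), aligned with the jaws and midway between them. The lip is at (260,220) and the turquoise one at (228,240). I'll measure the lighter and the frame corners once from here.

```bash
python3 - <<'E'
from h import *
c=load('w1');g=lambda u,v,z:np.round(onz(c,u,v,z)*1000,1)[:2]
hsv=cv2.cvtColor(c['pixels'],cv2.COLOR_RGB2HSV);H,S,V=[hsv[...,i].astype(int) for i in range(3)]
m=(((H<6)|(H>172))&(S>90)&(V>70)).astype(np.uint8);m[:, :290]=0;m[:,360:]=0;m[:130]=0;m[225:]=0
p=np.argwhere(m)[:,::-1];w=np.array([g(u,v,.078) for u,v in p],np.float32);print(cv2.minAreaRect(w))
print('ends',g(324,144,.078),g(324,217,.075))
print('frame',[g(*q,.068) for q in((334,87),(228,144),(309,269),(404,224))])
print('lip',[g(*q,.1) for q in((222,186),(243,170),(298,246),(275,271))])
E
```

```text
((588.0838623046875, 61.206764221191406), (23.77158546447754, 80.85905456542969), 52.35232925415039)
ends [555.6  86.7] [620.8  35.3]
frame [array([517.9, 129.3]), array([492.4,   4.8]), array([666.2, -24.3]), array([688.4, 102.1])]
lip [array([522.4, -18.6]), array([523.5,   9.4]), array([621.9,  -1.7]), array([629.9, -41.9])]
```

>>> {"name": "step_arm", "arguments": {"series": [[0.7, [0, 1, -50], [0, 0, 0]], [0.7, [0, 1, -95], [0, 0, 0]], [0.7, [0, 1, -130], [0, 0, 0]], [0.7, [0, 1, -150], [0, 0, 0]], [0.7, [0, 1, -161], [0, 0, 0]], [0.7, [0, 1, -161], [0, 0, 0]], [0.0, [0, 1, -161], [0, 0, 0]], [0.0, [0, 1, -161], [0, 0, 0]], [0.0, [0, 1, -161], [0, 0, 0]], [0.0, [0, 1, -161], [0, 0, 0]], [0.0, [0, 1, -161], [0, 0, 0]], [0.0, [0, 1, -161], [0, 0, 0]]]}}

```text
time: 3.15
position: [0.589, 0.062, 0.0802]
orientation: [1.03, 2.965, 0.0]
contact_force: [-0.0, -0.9, 5.8]
width: 0.267
```

>>> {"name": "step_arm", "arguments": {"series": [[0.0, [0, 0, 30], [0, 0, 0]], [0.0, [0, 0, 75], [0, 0, 0]], [0.0, [0, -15, 100], [0, 0, 0]], [0.0, [-5, -60, 100], [0, 0, 0]], [0.0, [-8, -110, 100], [0, 0, 0]], [0.0, [-11, -160, 100], [0, 0, 0]], [0.0, [-14, -210, 100], [0, 0, 0]], [0.0, [-17, -260, 100], [0, 0, 0]], [0.0, [-20, -310, 80], [0, 0, 0]], [0.0, [-22, -355, 60], [0, 0, 0]], [0.0, [-22, -370, 30], [0, 0, 0]], [0.0, [-22, -370, 0], [0, 0, 0]], [0.0, [-22, -370, -25], [0, 0, 0]]]}}

```text
time: 4.45
position: [0.5652, -0.3096, 0.0522]
orientation: [-1.035, -2.966, 0.0]
contact_force: [0.5, 0.4, -0.5]
width: 0.271
```

```bash
python3 - <<'E'
from h import *
c=grab('wrist','w2')
s=ctrl.state();print(s['width'],s['position'],s['contact_force'])
E
```

```text
0.2600488878782745 [ 0.56288622 -0.30785369  0.04822741] [-1.05533952  0.41845139 -2.05647719]
```

View pics/w2.png

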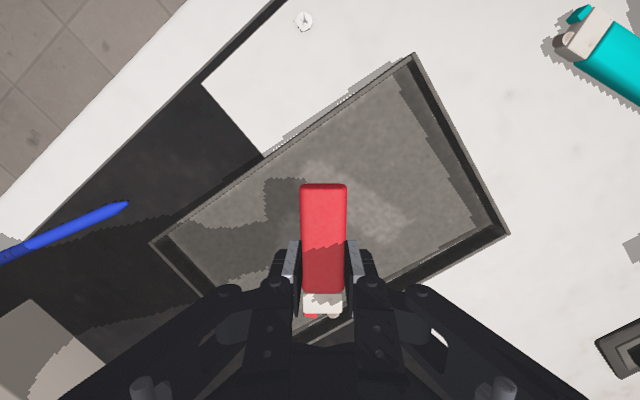

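The lighter is held over the tray, inside its walls. Next I'll lower it, release it and rise, then look from above.

>>> {"name": "step_arm", "arguments": {"series": [[0.0, [2, 0, -16], [0, 0, 0]], [0.0, [2, 0, -29], [0, 0, 0]], [0.0, [2, 0, -32], [0, 0, 0]], [0.0, [2, 0, -32], [0, 0, 0]], [0.5, [2, 0, -32], [0, 0, 0]], [0.5, [2, 0, -32], [0, 0, 0]], [0.5, [2, 0, -32], [0, 0, 0]], [0.5, [2, 0, -32], [0, 0, 0]], [0.5, [2, 0, -10], [0, 0, 0]], [0.5, [2, 0, 40], [0, 0, 0]], [0.5, [2, 0, 90], [0, 0, 0]], [0.5, [2, 0, 140], [0, 0, 0]], [0.5, [2, 0, 170], [0, 0, 0]], [0.5, [2, 0, 170], [0, 0, 0]]]}}

```text
time: 5.9
position: [0.571, -0.3085, 0.2294]
orientation: [1.028, 2.959, -0.002]
contact_force: [0.7, -0.0, -0.4]
width: 0.502
```

```bash
cat > lip.py <<'E'
from h import *
from scipy.spatial.transform import Rotation as R
yaw=np.radians(10.5);bx=np.array([np.sin(yaw),np.cos(yaw),0]);by=np.array([-bx[1],bx[0],0]);z=np.array([0,0,1.])
def plan(lip, R0, p0):  # lip mm; prints shift/turn for tcp poses
    t=np.radians(22);u=-np.sin(t)*bx+np.cos(t)*z
    zt=-u; out={}
    y=np.cos(t)*bx+np.sin(t)*z
    if (R0.apply([0,1,0])@y)<0:y=-y
    Rt=R.from_matrix(np.c_[np.cross(y,zt),y,zt])
    for d in(100,60,0):
        tcp=lip-11*u+d*u; print('back',d,'shift',np.round(tcp-p0,1),'turn',np.round((Rt*R0.inv()).as_rotvec(),3))
    return Rt,lip-11*u
if __name__=='__main__':
    c=grab('wrist','w3');grab('top','t3')
    s=ctrl.state();print(s['position'],s['orientation'],s['joints'].round(2),s['width'])
    plan(np.array([578,-16.6,90.]),R.from_rotvec(s['orientation']),s['position']*1000)
E
python3 lip.py
```

```text
[ 0.5679871  -0.30826737  0.22415412] [ 1.03086287e+00  2.96604921e+00 -1.59886050e-03] [ 1.09  0.65 -0.94  1.57  0.55  1.21  0.94] 0.4981553170175396
back 100 shift [  3.9 258.9 -51.6] turn [ 0.354 -0.159  0.48 ]
back 60 shift [  6.7 273.6 -88.7] turn [ 0.354 -0.159  0.48 ]
back 0 shift [  10.8  295.7 -144.4] turn [ 0.354 -0.159  0.48 ]
```

View pics/w3.png

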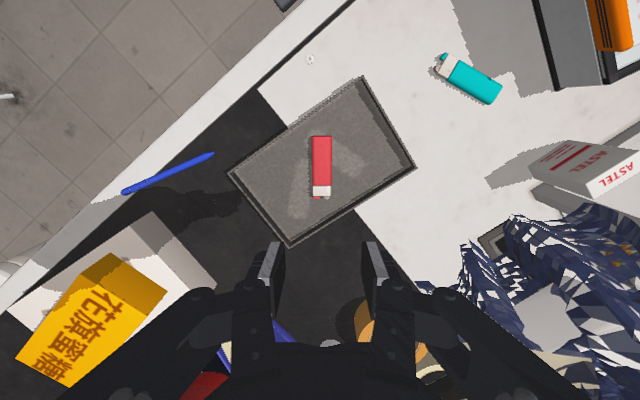

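The red lighter lies in the tray at (321,165), released. Next is the lip approach.

>>> {"name": "step_arm", "arguments": {"series": [[0.5, [0, 45, 0], [0.06, -0.03, 0.08]], [0.5, [1, 90, 0], [0.12, -0.05, 0.16]], [0.5, [2, 135, 0], [0.18, -0.08, 0.24]], [0.5, [3, 180, 0], [0.24, -0.11, 0.32]], [0.5, [4, 220, 0], [0.3, -0.13, 0.4]], [0.5, [4, 250, -10], [0.354, -0.159, 0.48]], [0.5, [4, 259, -30], [0.354, -0.159, 0.48]], [0.5, [4, 259, -50], [0.354, -0.159, 0.48]], [0.5, [4, 259, -50], [0.354, -0.159, 0.48]], [0.5, [4, 259, -50], [0.354, -0.159, 0.48]]]}}

```text
time: 7.0
position: [0.5711, -0.0488, 0.1725]
orientation: [0.279, 3.04, 0.593]
contact_force: [0.1, -0.3, -0.2]
width: 0.501
```

```bash
sed -i "s/'w3'/'w4'/;s/'t3'/'t4'/" lip.py; python3 lip.py; python3 - <<'E'
from h import *
from lip import *
c=load('w4');s=np.array([578,-16.6,90.]);t=np.radians(22);u=-np.sin(t)*bx+np.cos(t)*z
for k in(-28,16):
  for n in(-5,5):
    for w in(-55,55):
      q=s+k*u+n*(np.cos(t)*bx+np.sin(t)*z)+w*by
      print(k,n,w,np.round(proj(c,q/1000)))
i=c['pixels'].copy()
E
```

```text
[ 0.57221879 -0.04907474  0.17387486] [0.27885473 3.03784874 0.59176762] [ 1.1   0.79 -1.19  1.8   0.41  0.97  1.21] 0.5008755265370038
back 100 shift [-0.3 -0.3 -1.4] turn [-0.001 -0.001 -0.   ]
back 60 shift [  2.4  14.4 -38.4] turn [-0.001 -0.001 -0.   ]
back 0 shift [  6.5  36.5 -94.1] turn [-0.001 -0.001 -0.   ]
-28 -5 -55 [316. 249.]
-28 -5 55 [316. 137.]
-28 5 -55 [326. 249.]
-28 5 55 [327. 137.]
16 -5 -55 [315. 274.]
16 -5 55 [314. 143.]
16 5 -55 [327. 274.]
16 5 55 [328. 143.]
```

View pics/w4.png

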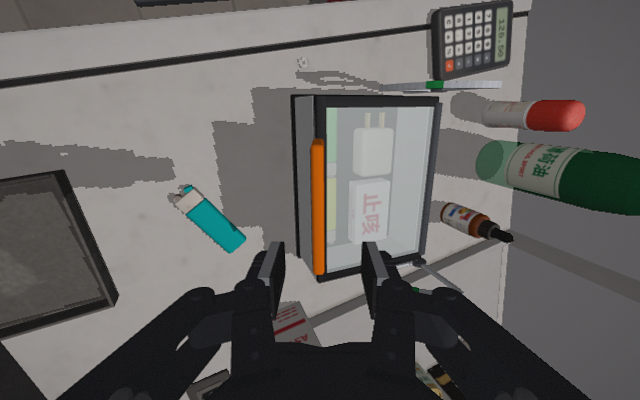

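The lip's top is seen at cols 312–325, rows 140–275. I predicted 314–328 and 143–274, so it agrees within 2 mm. I'll descend along the lip and grip.

>>> {"name": "step_arm", "arguments": {"series": [[0.5, [1, 7, -25], [0, 0, 0]], [0.5, [3, 18, -50], [0, 0, 0]], [0.5, [5, 27, -75], [0, 0, 0]], [0.5, [6, 34, -92], [0, 0, 0]], [0.5, [6, 34, -92], [0, 0, 0]], [0.0, [6, 34, -92], [0, 0, 0]], [0.0, [6, 34, -92], [0, 0, 0]], [0.0, [6, 34, -92], [0, 0, 0]], [0.0, [6, 34, -92], [0, 0, 0]], [0.0, [6, 34, -92], [0, 0, 0]]]}}

```text
time: 8.1
position: [0.5787, -0.0175, 0.0822]
orientation: [0.281, 3.037, 0.587]
contact_force: [-1.7, -4.8, 4.0]
width: 0.112
```

```bash
python3 - <<'E'
from lip import *
s=ctrl.state();print(s['time'],s['position'],s['orientation'],s['width'],s['contact_force'],s['wrist_torque'],s['joints'].round(2))
L=np.array([578,-18,90.]);Hn=L+137*bx-26*z;p=s['position']*1000
print('hinge',Hn.round(1))
for k in range(1,12):
    th=.785*k/10; r=R.from_rotvec(th*by); print(k,np.round(Hn+r.apply(p-Hn)-p).astype(int).tolist(),np.round(th*by,3).tolist())
E
```

```text
8.1 [ 0.57868264 -0.01748381  0.08219289] [0.28052309 3.03717893 0.5868885 ] 0.11159910359144085 [-1.73511735 -4.82770043  3.95164775] [-0.96176732  0.21891472  0.31551487] [ 0.97  0.88 -1.07  1.86  0.51  0.8   1.14]
hinge [603.  116.7  64. ]
1 [0, 2, 11] [-0.077, 0.014, 0.0]
2 [1, 4, 21] [-0.154, 0.029, 0.0]
3 [1, 8, 31] [-0.232, 0.043, 0.0]
4 [2, 12, 41] [-0.309, 0.057, 0.0]
5 [3, 17, 51] [-0.386, 0.072, 0.0]
6 [4, 23, 60] [-0.463, 0.086, 0.0]
7 [5, 29, 69] [-0.54, 0.1, 0.0]
8 [7, 36, 77] [-0.617, 0.114, 0.0]
9 [8, 44, 84] [-0.695, 0.129, 0.0]
10 [10, 52, 91] [-0.772, 0.143, 0.0]
11 [11, 61, 97] [-0.849, 0.157, 0.0]
```

Width 0.112 × 85 ≈ 9.5 mm, so the lip is gripped and the forces are small. I'll raise the lid in two parts.

>>> {"name": "step_arm", "arguments": {"series": [[0.0, [0, 1, 5], [-0.039, 0.007, 0]], [0.0, [0, 2, 11], [-0.077, 0.014, 0]], [0.0, [1, 3, 16], [-0.115, 0.021, 0]], [0.0, [1, 4, 21], [-0.154, 0.029, 0]], [0.0, [1, 6, 26], [-0.193, 0.036, 0]], [0.0, [1, 8, 31], [-0.232, 0.043, 0]], [0.0, [2, 10, 36], [-0.27, 0.05, 0]], [0.0, [2, 12, 41], [-0.309, 0.057, 0]], [0.0, [2, 12, 41], [-0.309, 0.057, 0]]]}}

```text
time: 9.0
position: [0.5809, -0.0047, 0.1242]
orientation: [0.285, 3.119, 0.101]
contact_force: [-0.7, -4.5, 3.9]
width: 0.102
```

>>> {"name": "step_arm", "arguments": {"series": [[0.0, [0, 2, 5], [-0.039, 0.007, 0]], [0.0, [1, 5, 10], [-0.077, 0.014, 0]], [0.0, [1, 8, 14], [-0.115, 0.021, 0]], [0.0, [2, 11, 19], [-0.154, 0.029, 0]], [0.0, [2, 14, 24], [-0.193, 0.036, 0]], [0.0, [3, 17, 28], [-0.232, 0.043, 0]], [0.0, [4, 20, 32], [-0.27, 0.05, 0]], [0.0, [5, 24, 36], [-0.309, 0.057, 0]], [0.0, [5, 28, 40], [-0.347, 0.064, 0]], [0.0, [6, 32, 43], [-0.386, 0.072, 0]], [0.0, [7, 36, 47], [-0.425, 0.079, 0]], [0.0, [8, 40, 50], [-0.463, 0.086, 0]], [0.0, [8, 40, 50], [-0.463, 0.086, 0]], [0.0, [8, 40, 50], [-0.463, 0.086, 0]]]}}

```text
time: 10.4
position: [0.5881, 0.0356, 0.1731]
orientation: [-0.279, -3.029, 0.619]
contact_force: [0.1, -3.9, 0.1]
width: 0.109
```

```bash
python3 - <<'E'
from lip import *
s=ctrl.state();p=s['position']*1000
H=np.array([603,116.7,64]);a=lambda q:np.arctan2((q-H)[2],-(q-H)@bx)
p0=np.array([578.7,-17.5,82.2]);print(p,s['width'],s['contact_force'],'theta from tcp',a(p)-a(p0))
r=R.from_rotvec(s['orientation'])*R.from_rotvec([.2805,3.0372,.5869]).inv();print('from orientation',r.as_rotvec()@by)
zt=R.from_rotvec(s['orientation']).apply([0,0,1]);print('tool z',zt.round(3))
grab('side','s5');i=grab('wrist','w5')
E
```

```text
[588.12022679  35.62571441 173.09226138] 0.10933767683323148 [ 0.08257887 -3.91037776  0.1408972 ] theta from tcp 0.7910656334620705
from orientation 0.7852606843251287
tool z [-0.072 -0.386 -0.92 ]
```

View pics/w5.png

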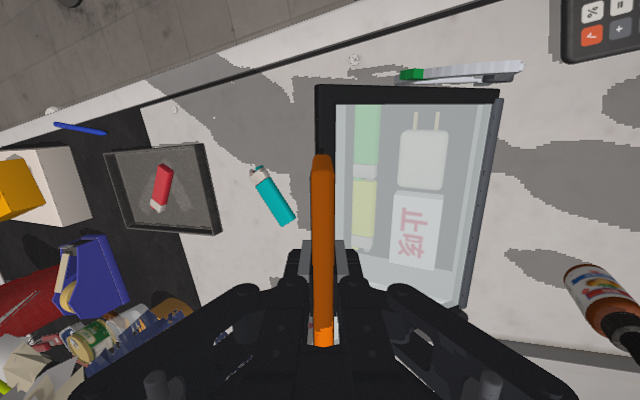

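The lip is gripped (323,250), and the TCP arc and tool orientation put the lid at about 0.785–0.79 rad. The lighter is still in the tray (162,187). I'll release and back out along the tool axis.

>>> {"name": "step_arm", "arguments": {"series": [[0.2, [0, 0, 0], [0, 0, 0]], [0.4, [0, 0, 0], [0, 0, 0]], [0.4, [0, 0, 0], [0, 0, 0]], [0.4, [0, 0, 0], [0, 0, 0]], [0.4, [1, 6, 15], [0, 0, 0]], [0.4, [3, 16, 37], [0, 0, 0]], [0.4, [5, 27, 64], [0, 0, 0]], [0.4, [7, 39, 92], [0, 0, 0]], [0.4, [7, 39, 130], [0, 0, 0]], [0.4, [7, 39, 130], [0, 0, 0]], [0.4, [7, 39, 130], [0, 0, 0]]]}}

```text
time: 11.6
position: [0.5953, 0.0773, 0.3042]
orientation: [-0.278, -3.033, 0.613]
contact_force: [0.3, 0.7, 1.0]
width: 0.401
```

```bash
python3 - <<'E'
from lip import *
s=ctrl.state();print(s['time'],s['position'],s['width'],s['contact_force'])
c=grab('side','s6');t=grab('top','t6');grab('wrist','w6')
H=np.array([603,116.7,64])
u0=-np.sin(.384)*bx+np.cos(.384)*z;L0=H-137*bx+26*z+16*u0
for th in(.665,.785,.905):  # expected ends of lip's tip edge
    r=R.from_rotvec(th*by);print(th,[np.round(proj(v,(H+r.apply(L0+w*by-H))/1000)).tolist() for v in(c,t) for w in(-55,55)])
for n,v in(('s',c),('t',t)):
    h=cv2.cvtColor(v['pixels'],cv2.COLOR_RGB2HSV).astype(int);m=((h[...,0]>=6)&(h[...,0]<18)&(h[...,1]>110)&(h[...,2]>80)).astype(np.uint8)
    k,l,st,ce=cv2.connectedComponentsWithStats(m)
    print(n,[x.tolist() for x in st[1:] if x[4]>60 and x[0]<360])
a=cv2.resize(c['pixels'][120:330,230:390],None,fx=2.6,fy=2.6);b=cv2.resize(t['pixels'][130:250,220:470],None,fx=1.5,fy=1.5)
o=np.zeros((546,800,3),np.uint8);o[:546,:416]=a;o[:180,420:795]=b;cv2.imwrite('pics/chk.png',o[:,:,::-1])
E
```

```text
11.6 [0.59529071 0.07725143 0.30423772] 0.4012971494626094 [0.31730271 0.74518389 1.02725855]
0.665 [[328.0, 141.0], [288.0, 141.0], [284.0, 167.0], [275.0, 215.0]]
0.785 [[328.0, 136.0], [288.0, 135.0], [277.0, 165.0], [268.0, 213.0]]
0.905 [[328.0, 131.0], [288.0, 131.0], [270.0, 163.0], [260.0, 212.0]]
s [[288, 135, 41, 18, 672], [311, 354, 42, 38, 356], [320, 389, 28, 11, 141]]
t [[267, 166, 20, 51, 456]]
```

View pics/chk.png

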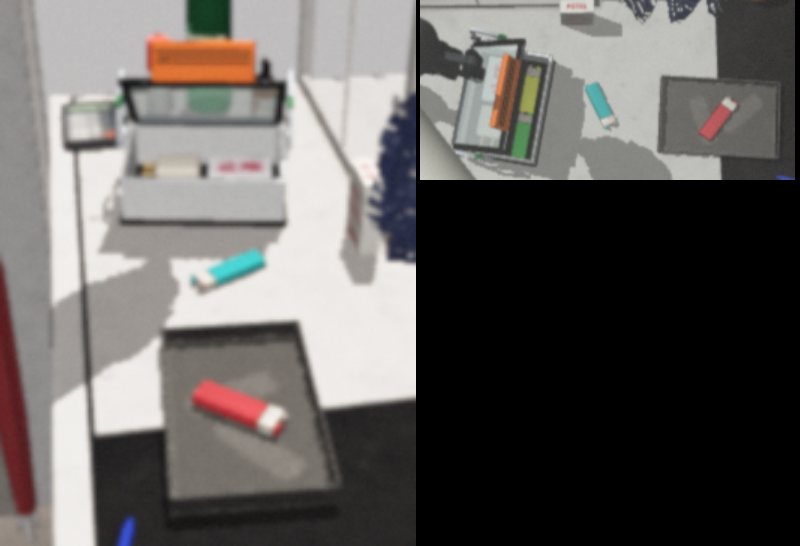

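The lid stands free. In the side view its tip edge is at row 135, where 0.785 rad predicts 135–136. In the top view it spans cols 267–277, as predicted. The red lighter lies in the tray (720,118 in the check picture), nothing is touched, and I'm handing in.

```bash
python3 -c "
from cell import ctrl; print(ctrl.sign_off())"
```

```text
the job is handed in; nothing more can be done
None
```

The job is done and handed in at about 12 s of the 48 s allowed. I laid the red lighter in the black change tray, then raised the lid by its orange lip to the green marks, let go and backed the gripper away.

- **Lid:** the arm's own readings put it at 0.785–0.79 rad before release. After release, the lip edge in both the side and top views was where 0.785 rad predicts, within about a pixel.
- **Lighter:** it lies flat and released well inside the tray, seen in both views.
- **Gripper:** it was clear of everything, and the force reading was about 1 N, which is noise level.
- **Other things:** the turquoise lighter and the mints carton looked unmoved. I did not measure the roll-on, dropper and calculator at the end, but the arm never went near them.

None of the final checks failed or disagreed. The hand-in itself gives no verdict.

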